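# Pin the tube wheel onto the rotator shaft

## Task

Push the white tube wheel fully home along the rotator's square shaft, against the shoulder, so that the cross hole in the shaft is free. Then take the lock pin that has the swinging wire ring out of its stand, push it down through the cross hole until its head sits flat on the shaft, with its ring pointing out over the shaft's free end, and swing the ring down round the shaft end until it lies against the pin below the shaft. Leave the plain pin in the stand and do not disturb the small bottle.

Things in the scene. Friction and masses are not known exactly. Their poses are not given: they have to be found in the camera images.
- rotator: Fixed white box, 120 mm wide, 140 high, with a level square steel shaft (20 x 20 mm, axis 90 mm above the desk) that sticks out towards the robot. Origin on the desk straight below the shaft's cross hole; z up, +x along the shaft towards the box. The free end of the shaft is at x = -14 mm, the box's front at +60 mm. Nothing below the shaft end.
- rotator_hole (a point): Centre of the upper mouth of the cross hole in the shaft, 100 mm above the desk; same axes as the rotator. The hole is vertical, 10 mm in diameter, chamfered 1.5 mm, right through the 20 mm shaft.
- wheel (a joint): How far (m) the tube wheel stands out from home, towards the shaft's free end: 0 = home against the shoulder (hard stop), at most 0.03. Starts 14 to 24 mm out, its hub covering the cross hole. Friction 2.5 N, stays where left, does not turn.
- wheel_face (a point): Centre of the front face of the tube wheel's white disc (116 mm across, 10 thick), on the shaft axis; moves with the wheel; at home 32 mm from the hole towards the box. A metal hub, 37 mm across, stands 22 mm out in front of it. The face is flat and can be pushed anywhere clear of the hub, e.g. above it (hub top 109 mm, disc top 148 mm above the desk).
- lock_pin_head (a point): Middle of the grip block, 12 (x) by 16 (y) by 28 mm high, of the loose steel lock pin (58 to 94 g) upright in one of the stand's holes. z up; its ring points to -x. The seating face (underside of the 15 x 22 mm head) is 18 mm below this point. Grip across y, above the ring's hinge. 62 mm above the desk in the stand, 118 mm when seated in the shaft.
- lock_pin_tip (a point): Lower end of the lock pin's round shank: 8 mm in diameter, 36 mm long below the seating face, last 5 mm tapered. Axes as the head's.
- lock_ring (a joint): Angle (rad) of the pin's ring about its hinge along the pin's y: 0 = straight out, level, to the pin's -x; grows as it swings down; 1.41 = closed, against the shank's tip (hard stop); least -0.3. Starts -0.2 to 0.2. Stays where left (friction 0.012 N m, 0.3 N at the tab).
- ring_hinge (a point): Middle of the ring's hinge, 6 mm above the pin's seating face; its 5.6 mm cross bar reaches 16.5 mm to either side. The ring is a U-shaped loop of 4 mm wire, 27 mm clear inside, reaching 37 mm from the hinge: it passes round the 20 mm shaft end.
- ring_tab (a point): Free end of the ring's thumb tab, the place to push: a steel plate 12 mm wide, 3 thick, standing square on the ring's far end, 37 mm from the hinge; this point is 15 mm off the ring's plane. It points up when the ring is level, outward past the shaft's end when closed. Press it down from above along its arc; a purely sideways push can bind. Axes turn with the ring.
- pin_stand: Fixed grey block, 44 (x) by 130 (y) by 44 mm high, origin under its centre; two upright holes at y = +37.5 and -37.5 mm, one with the lock pin, one with the plain pin (which is which varies).
- plain_pin_head (a point): Middle of the round head (14 to 19 mm across, 26 high) of the plain steel pin without a ring, loose in the stand's other hole. To be left there.
- bottle_middle (a point): Middle of a small loose reagent bottle, 40 mm across, 85 high, upright on the desk to the right of the rotator. To be left alone.
Not all that is in view belongs to the job. Leave any green look-alike of the part that bears lock_pin_head alone.

How it is judged:
By the outcome, as a careful person would: the job done as asked, in the order asked, and still so for the second after the job is handed in, with the robot touching nothing.
It also fails if it takes over 64 s, if anything falls off the work surface, if the arm or the gripper's body presses on something with over 40 N, if the wrist force passes 120 N, or if a joint passes its speed limit or range.

## Robot

A 6-joint arm with a two-finger parallel gripper is mounted at the origin on a cart in front of the work surface, level with it; the furniture and walls round the work are solid. World frame = base frame: x ahead of the robot, y to its left, z up, the work surface at z = 0. Lengths are in m, angles in rad, forces in N, time in s.
With the tool pointing down it reaches from about 0.3 to 0.775 m from the base axis. Payload 14.6 kg.
Tool frame: the origin (TCP) lies on the centre line of the jaws, within the pads' length; the fingertips stand 19 mm ahead of it and the grasp point (between the pads) is the TCP; y points along the fingers, x is the direction in which the jaws open and shut, and the axes are right-handed (so a half turn about y gives the same grasp; the last joint's range is limited). The gripper opens to 94 mm and grips with 3 to 60 N. Pads are 16 mm wide; open, the fingers measure 119 mm over their backs; the gripper's body (75 mm by 177 mm) begins 78 mm behind the grasp point.
Start: joints at [1.058, 0.3, 1.521, -0, 1.321, -0.067], TCP at [0.237, 0.496, 0.224] pointing down, gripper open.
Joint ranges: [-3.03, 3.03], [-0.79, 2.21], [0.23, 2.52], [-1.04, 4.18], [0, 3.07], [-2.55, 2.55]. Speed limits (rad/s): [2.22, 2.22, 2.57, 3.14, 3.14, 3.14].

## Interface

Orientations are given as [roll, pitch, yaw] about the fixed x, y, z axes, in that order (R = Rz(yaw) Ry(pitch) Rx(roll)).
In Python, from station import get_obs, cams, workorder gives the robot as it stands.
- The arm moves only by the shell command python3 -m handwheel 'ROWS' [FORCE]. ROWS is JSON, a list of rows, each an object of numbers: "fingers": the opening, from -1 (shut) to 1 (fully open); "x", "y", "z": the shift along the tool's x, y, z in m; "spin": the turn about the tool's y in degrees. In form: [{"fingers": .., "x": .., "y": .., "z": .., "spin": ..}, ...]. A call has exactly 10 rows; each row is the pose to reach, as a shift and turn from the pose commanded when the call began, along the tool's axes at that moment; what a row does not reach only later rows make up. A row lasts 1/10 s, in which the tool goes at most 50 mm and 8.59 degrees, less where a joint would pass 70% of its speed; a pose out of reach is approached as far as the arm can. A call with a gripper value outside its range is refused whole. The fingers move at their own pace and stop on an object; FORCE is the grip in N (left out, the last holds). Time passes only in rows, so rows that repeat a pose let the fingers close, or fill a call up. It gives the time, the measured TCP pose, the force and the opening at its end, in the units of the state.
- get_obs(): the state, without advancing time (a new reading comes with each control period).
- cams.camera(name): name is "side" or "top" or "wrist"; returns (picture, depth): 480x640x3 uint8, red, green, blue; 480x640 float32, m along the optical axis (not along the pixel's ray), 0 where there is no reading.
- cams.get_calibration(name): a dict with "fx", "fy", "cx", "cy" (pixels), "view" (4x4, takes a point from world to camera coordinates). Camera axes: x right, y down, z forward; pixel columns grow to the right and rows downward; lengths in m; the calibration is good to about 2 mm. A picture is of the moment at which its call begins: read the wrist's pose just before it. get_calibration takes no time and is no camera call; for the wrist camera it gives the pose at the moment of the call.
- workorder.hand_in(): hands the job in, once; it reports no verdict.
The state is a dict: "time_s": time; "qpos": joint angles; "joint_vel": joint speeds; "tau": joint torques, N m; "ee_pos": TCP position; "eef_rot": TCP orientation; "force": force on the tool from outside, world axes, zero at the start; "moment": the same for the moment, N m; "grip_width": finger opening in m.
Only numpy, scipy, OpenCV 4.12 (cv2) and the standard library are available. Lean on these libraries where they do the work, as an engineer would, in place of code of your own. Each camera call takes 0.05 s, during which the arm holds its last target. There are 200 camera calls.

## Working session

There is one attempt and no reset: what is moved stays moved. The work goes in short steps, Python scripts to look and compute and a shell command to move; the robot and the scene stay as the last step left them, time stands still between calls to the robot, and variables do not carry over. Pictures are saved under pics/ and viewed, about 8 in all and at most 12, crops included, and the job is handed in when it is done.

```bash
ls; mkdir -p pics; python3 - <<'E'
from station import get_obs, cams
import cv2, numpy as np
o=get_obs(); print({k:np.round(v,4).tolist() for k,v in o.items()})
ims=[]
for n in ("side","top"):
    p,d=cams.camera(n); np.savez(f"pics/{n}0.npz",p=p,d=d)
    cv2.imwrite(f"pics/{n}0.png",p[:,:,::-1])
    c=cams.get_calibration(n); print(n,{k:np.round(v,4).tolist() for k,v in c.items()})
E
```

```text
pics
{'time_s': 0.0, 'qpos': [1.0584, 0.3005, 1.5216, 0.0, 1.3207, -0.0666], 'joint_vel': [-0.0012, 0.0011, 0.0005, -0.0008, -0.0015, 0.0001], 'tau': [-0.0007, -53.1816, -35.2731, 0.0707, 0.0245, -0.0001], 'ee_pos': [0.237, 0.4961, 0.2239], 'eef_rot': [-1.5707, 0.0011, 1.125], 'force': [0.1084, -0.1358, -0.5741], 'moment': [-0.0402, -0.0044, 0.0138], 'grip_width': 0.0938}
side {'fx': 563.3101, 'fy': 563.3101, 'cx': 325.214, 'cy': 242.1833, 'view': [[0.9726, -0.2323, -0.002, -0.4914], [-0.142, -0.588, -0.7963, 0.1192], [0.1838, 0.7748, -0.6049, 1.2784], [0.0, 0.0, 0.0, 1.0]]}
top {'fx': 560.9646, 'fy': 560.9646, 'cx': 324.5592, 'cy': 240.0522, 'view': [[0.0016, -1.0, 0.0035, -0.0139], [-0.9878, -0.0022, -0.1557, 0.5128], [0.1557, -0.0032, -0.9878, 1.1073], [0.0, 0.0, 0.0, 1.0]]}
```

View pics/side0.png

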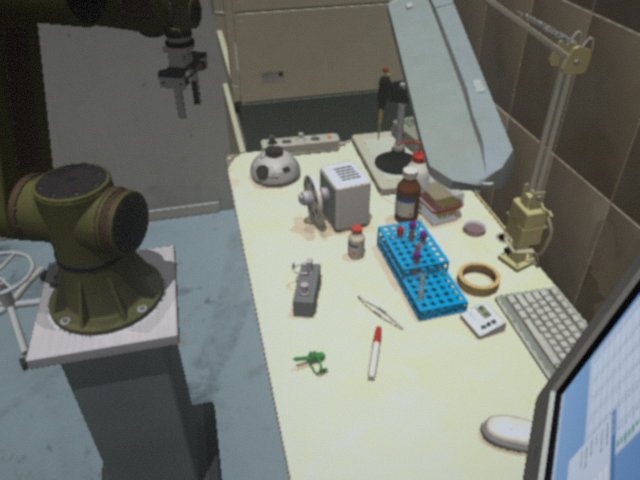

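View pics/top0.png

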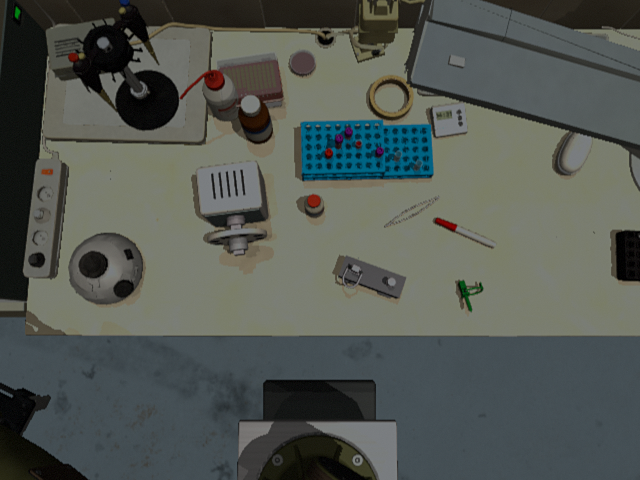

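The side view shows the rotator box (345,195) with its wheel (312,205), the stand (307,288) with the lock pin at its far end, the bottle (356,242) and the green look-alike (312,362). In the top view the box is at (230,192), the wheel disc at (237,237), the shaft end near (238,252), the lock pin at (352,270) with its ring towards lower-left, and the plain pin at (390,282).

```bash
cat > h.py <<'E'
import numpy as np, cv2
from station import get_obs, cams
def world(d,c):
    """world xyz per pixel from a depth picture"""
    v,u=np.indices(d.shape); P=np.stack([(u-c['cx'])/c['fx']*d,(v-c['cy'])/c['fy']*d,d],-1)
    V=np.array(c['view']); return (P-V[:3,3])@V[:3,:3]
def onplane(u,v,z,c):
    V=np.array(c['view']); r=V[:3,:3].T@np.array([(u-c['cx'])/c['fx'],(v-c['cy'])/c['fy'],1]); o=-V[:3,:3].T@V[:3,3]
    return o+r*(z-o[2])/r[2]
def proj(p,c):
    V=np.array(c['view']); q=V[:3,:3]@np.asarray(p)+V[:3,3]; return c['fx']*q[0]/q[2]+c['cx'],c['fy']*q[1]/q[2]+c['cy']
E
python3 - <<'E'
from h import *
z=np.load('pics/top0.npz'); p,d=z['p'],z['d']; c=cams.get_calibration('top'); W=world(d,c)
def rect(u0,u1,v0,v1,zl,zh,nm):
    m=np.zeros(d.shape,bool); m[v0:v1,u0:u1]=True
    m&=(W[...,2]>zl)&(W[...,2]<zh)&(d>0)
    q=W[m]; r=cv2.minAreaRect((q[:,:2]*1000).astype(np.float32))
    print(nm,m.sum(),'med',np.round(np.median(q,0),4),'rect mm',np.round(r[0],1),np.round(r[1],1),round(r[2],1))
    return m
print('desk z',np.median(W[300:320,150:230,2]), W[300:320,150:230,2].std())
rect(180,275,150,225,.130,.150,'boxtop')
rect(325,415,250,305,.036,.050,'stand')
rect(335,372,252,292,.055,.09,'lockhead')
rect(378,402,268,295,.054,.1,'plainhead')
rect(295,330,185,225,.06,.1,'bottle')
rect(200,275,225,270,.125,.155,'disc top')
rect(200,275,225,270,.092,.112,'shaft/hub')
a=p[225:325,180:420]; a=cv2.convertScaleAbs(a,alpha=1.6)
cv2.imwrite('pics/crop0.png',cv2.resize(a,None,fx=3.3,fy=3.3,interpolation=cv2.INTER_CUBIC)[:,:,::-1])
E
```

```text
desk z 0.0010399777815481806 0.07742914766537108
boxtop 3120 med [0.5948 0.1687 0.1407] rect mm [596.8 170.1] [ 98.  120.6] 7.8
stand 1254 med [ 0.4368 -0.1104  0.0448] rect mm [ 430.8 -106.4] [130.5  60.4] 70.7
lockhead 69 med [ 0.4493 -0.0724  0.0752] rect mm [436.9 -65.8] [28.9 44.7] 42.2
plainhead 56 med [ 0.425  -0.1439  0.0709] rect mm [ 425.7 -144.6] [14.8 14.2] 88.5
bottle 249 med [0.5807 0.0086 0.0829] rect mm [583.3   9.6] [35.8 33.5] 79.6
disc top 334 med [0.5089 0.1555 0.1419] rect mm [509.9 157.1] [12.1 95.5] 8.6
shaft/hub 412 med [0.4982 0.1554 0.1037] rect mm [504.2 158.8] [109.3  59.4] 77.8
```

View pics/crop0.png

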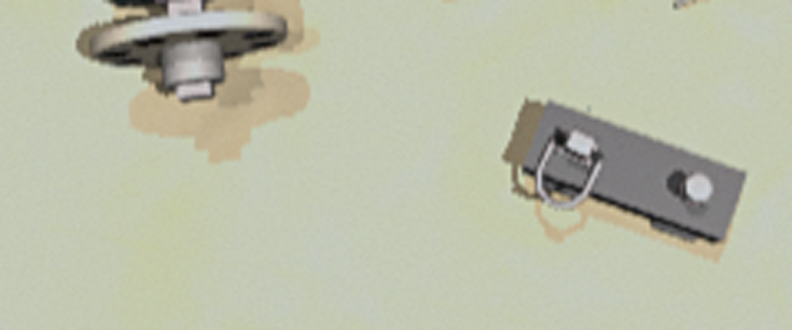

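The box's long axis gives a rotator yaw of about +8°, with the hole near (0.489, 0.155). The lock pin is in the stand's left hole near (0.449, -0.072), yaw about -19°. Next I move in front of the wheel, high up, and look from near.

```bash
python3 -m handwheel '[{"fingers":-1,"x":-0.025,"y":0,"z":-0.035,"spin":-4},{"fingers":-1,"x":-0.05,"y":0,"z":-0.07,"spin":-8},{"fingers":-1,"x":-0.078,"y":0,"z":-0.108,"spin":-12},{"fingers":-1,"x":-0.104,"y":0,"z":-0.145,"spin":-16},{"fingers":-1,"x":-0.13,"y":0,"z":-0.182,"spin":-20},{"fingers":-1,"x":-0.156,"y":0,"z":-0.218,"spin":-24},{"fingers":-1,"x":-0.182,"y":0,"z":-0.254,"spin":-28},{"fingers":-1,"x":-0.208,"y":0,"z":-0.29,"spin":-32},{"fingers":-1,"x":-0.232,"y":0,"z":-0.324,"spin":-33.5},{"fingers":-1,"x":-0.232,"y":0,"z":-0.324,"spin":-33.5}]' 30
python3 - <<'E'
from h import *
o=get_obs(); print({k:np.round(o[k],4).tolist() for k in('time_s','qpos','ee_pos','eef_rot','force','grip_width')})
p,d=cams.camera('wrist'); c=cams.get_calibration('wrist'); np.savez('pics/w1.npz',p=p,d=d,view=c['view'])
V=np.array(c['view']); print('cam at',-V[:3,:3].T@V[:3,3],'fwd',V[2,:3],c['fx'],c['cx'],c['cy'])
for n,q in dict(hole=(.4888,.155,.1),end=(.475,.153,.1),face=(.505,.157,.148)).items(): print(n,proj(q,c))
cv2.imwrite('pics/w1.png',p[:,:,::-1])
E
```

```text
time_s: 1.1
ee_pos: [0.4309, 0.1439, 0.2242]
eef_rot: [-1.571, 0.001, 1.706]
force: [-0.9, 0.1, -1.1]
grip_width: 0.0175
{'time_s': 1.1, 'qpos': [0.2419, 0.0852, 1.7776, -0.0006, 1.2791, -1.4641], 'ee_pos': [0.4309, 0.1439, 0.2242], 'eef_rot': [-1.5705, 0.0006, 1.7062], 'force': [-0.8793, 0.1172, -1.0589], 'grip_width': 0.0175}
cam at [0.36322289 0.13628121 0.38524728] fwd [ 0.22783131  0.03021247 -0.97323178] 347.2170111762547 325.98158773725424 237.13705507345378
hole (np.float64(328.14423716282647), np.float64(302.7775056396739))
end (np.float64(328.0110868831925), np.float64(287.9496452741684))
face (np.float64(328.2190745504744), np.float64(348.89189630857766))
```

View pics/w1.png

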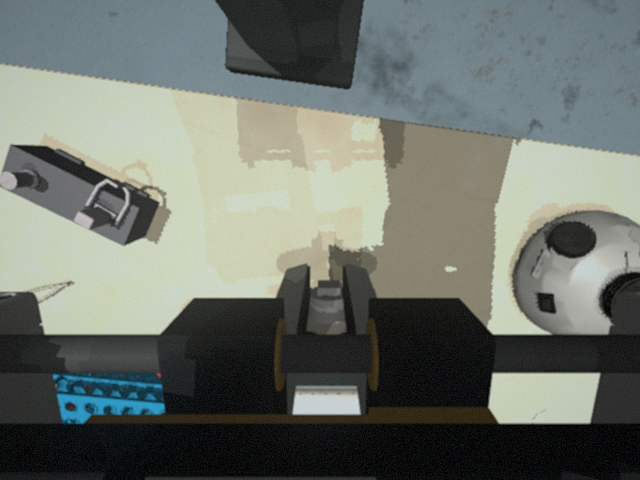

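The shaft end shows between the closed fingers at (328,288), just where predicted. Now I go down in front of the disc, above the hub, and push it towards home.

```bash
python3 -m handwheel '[{"fingers":-1,"x":0,"y":0.03,"z":-0.01,"spin":0},{"fingers":-1,"x":0,"y":0.06,"z":-0.02,"spin":0},{"fingers":-1,"x":0,"y":0.088,"z":-0.03,"spin":0},{"fingers":-1,"x":0,"y":0.088,"z":-0.04,"spin":0},{"fingers":-1,"x":0,"y":0.088,"z":-0.05,"spin":0},{"fingers":-1,"x":0,"y":0.088,"z":-0.058,"spin":0},{"fingers":-1,"x":0,"y":0.088,"z":-0.064,"spin":0},{"fingers":-1,"x":0,"y":0.088,"z":-0.07,"spin":0},{"fingers":-1,"x":0,"y":0.088,"z":-0.074,"spin":0},{"fingers":-1,"x":0,"y":0.088,"z":-0.074,"spin":0}]'
python3 -m handwheel '[{"fingers":-1,"x":0,"y":0,"z":-0.002,"spin":0},{"fingers":-1,"x":0,"y":0,"z":-0.003,"spin":0},{"fingers":-1,"x":0,"y":0,"z":-0.004,"spin":0},{"fingers":-1,"x":0,"y":0,"z":-0.005,"spin":0},{"fingers":-1,"x":0,"y":0,"z":-0.006,"spin":0},{"fingers":-1,"x":0,"y":0,"z":-0.007,"spin":0},{"fingers":-1,"x":0,"y":0,"z":-0.008,"spin":0},{"fingers":-1,"x":0,"y":0,"z":-0.008,"spin":0},{"fingers":-1,"x":0,"y":0,"z":-0.008,"spin":0},{"fingers":-1,"x":0,"y":0,"z":-0.008,"spin":0}]'
```

```text
time_s: 2.15
ee_pos: [0.5031, 0.1575, 0.1366]
eef_rot: [-1.571, -0.0, 1.71]
force: [-0.7, -0.7, 0.3]
grip_width: 0.0003
time_s: 3.15
ee_pos: [0.5108, 0.1586, 0.1364]
eef_rot: [-1.571, -0.0, 1.71]
force: [0.3, 0.5, -0.1]
grip_width: 0.0006
```

```bash
python3 -m handwheel '[{"fingers":-1,"x":0,"y":0,"z":-0.001,"spin":0},{"fingers":-1,"x":0,"y":0,"z":-0.002,"spin":0},{"fingers":-1,"x":0,"y":0,"z":-0.003,"spin":0},{"fingers":-1,"x":0,"y":0,"z":-0.003,"spin":0},{"fingers":-1,"x":0,"y":0,"z":-0.003,"spin":0},{"fingers":-1,"x":0,"y":0,"z":-0.003,"spin":0},{"fingers":-1,"x":0,"y":0,"z":-0.003,"spin":0},{"fingers":-1,"x":0,"y":0,"z":-0.003,"spin":0},{"fingers":-1,"x":0,"y":0,"z":-0.003,"spin":0},{"fingers":-1,"x":0,"y":0,"z":-0.003,"spin":0}]'
python3 -m handwheel '[{"fingers":-1,"x":0,"y":0,"z":-0.001,"spin":0},{"fingers":-1,"x":0,"y":0,"z":-0.002,"spin":0},{"fingers":-1,"x":0,"y":0,"z":-0.002,"spin":0},{"fingers":-1,"x":0,"y":0,"z":-0.002,"spin":0},{"fingers":-1,"x":0,"y":0,"z":-0.002,"spin":0},{"fingers":-1,"x":0,"y":0,"z":-0.002,"spin":0},{"fingers":-1,"x":0,"y":0,"z":-0.002,"spin":0},{"fingers":-1,"x":0,"y":0,"z":-0.002,"spin":0},{"fingers":-1,"x":0,"y":0,"z":-0.002,"spin":0},{"fingers":-1,"x":0,"y":0,"z":-0.002,"spin":0}]'
```

```text
time_s: 4.15
ee_pos: [0.5123, 0.1588, 0.1364]
eef_rot: [-1.567, 0.0, 1.71]
force: [-13.9, -2.0, 8.6]
grip_width: 0.0004
time_s: 5.15
ee_pos: [0.5125, 0.1589, 0.1363]
eef_rot: [-1.562, 0.0, 1.71]
force: [-31.9, -5.6, 18.6]
grip_width: 0.0001
```

The hard stop is reached: force rises with no further motion, at shaft x = 24 mm, which matches 32 − 8. I back off, rise, open and look at the hole.

```bash
python3 -m handwheel '[{"fingers":-1,"x":0,"y":0,"z":0.02,"spin":0},{"fingers":-1,"x":0,"y":-0.01,"z":0.04,"spin":0},{"fingers":-1,"x":0,"y":-0.04,"z":0.06,"spin":0},{"fingers":1,"x":0,"y":-0.07,"z":0.08,"spin":0},{"fingers":1,"x":0,"y":-0.09,"z":0.085,"spin":0},{"fingers":1,"x":0,"y":-0.09,"z":0.085,"spin":0},{"fingers":1,"x":0,"y":-0.09,"z":0.085,"spin":0},{"fingers":1,"x":0,"y":-0.09,"z":0.085,"spin":0},{"fingers":1,"x":0,"y":-0.09,"z":0.085,"spin":0},{"fingers":1,"x":0,"y":-0.09,"z":0.085,"spin":0}]'
python3 - <<'E'
from h import *
o=get_obs(); print({k:np.round(o[k],4).tolist() for k in('time_s','ee_pos','eef_rot','force','grip_width')})
p,d=cams.camera('wrist'); c=cams.get_calibration('wrist'); np.savez('pics/w2.npz',p=p,d=d,view=c['view'])
for n,q in dict(hole=(.4888,.155,.1),end=(.475,.153,.1)).items(): print(n,proj(q,c))
u,v=map(int,proj((.4888,.155,.1),c))
a=cv2.resize(p[v-50:v+50,u-65:u+65],None,fx=6,fy=6,interpolation=cv2.INTER_CUBIC); print('crop origin',u-65,v-50)
cv2.imwrite('pics/w2.png',a[:,:,::-1])
E
```

```text
time_s: 6.15
ee_pos: [0.4314, 0.1474, 0.2257]
eef_rot: [-1.569, 0.0, 1.71]
force: [-0.0, -0.2, 0.1]
grip_width: 0.0531
{'time_s': 6.15, 'ee_pos': [0.4314, 0.1474, 0.2257], 'eef_rot': [-1.5694, 0.0002, 1.7096], 'force': [-0.0013, -0.1917, 0.0714], 'grip_width': 0.0531}
hole (np.float64(326.0611561582798), np.float64(300.3183248435662))
end (np.float64(325.9632691777348), np.float64(285.52220711237345))
crop origin 261 250
```

View pics/w2.png

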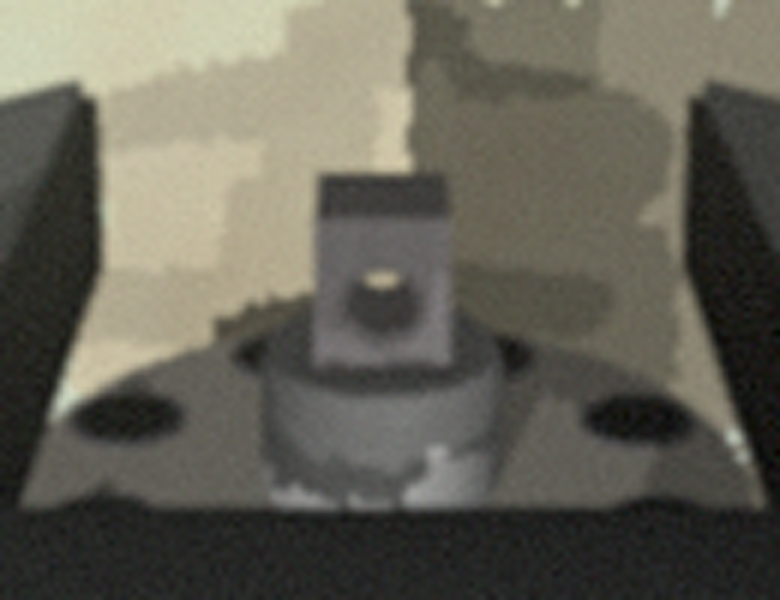

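The shaft top is clear: free-end edge at crop row 216, hub at row 365, hole centre at about (383,303) of the crop, i.e. pixel (324.4, 300.1).

```bash
python3 - <<'E'
from h import *
c=cams.get_calibration('wrist'); c['view']=np.load('pics/w2.npz')['view']
f=lambda x,y:onplane(261+(x+.5)/6-.5,250+(y+.5)/6-.5,.1,c)
P=dict(hole=f(383,303),eL=f(316,216),eR=f(449,216),hL=f(312,362),hR=f(454,362)); 
for k,v in P.items(): print(k,v.round(4))
m0=(P['eL']+P['eR'])/2; m1=(P['hL']+P['hR'])/2; print('yaw from axis',np.degrees(np.arctan2(*(m1-m0)[1::-1])),'width',np.linalg.norm(P['eL']-P['eR']),np.linalg.norm(P['hL']-P['hR']), 'yaw edge',np.degrees(np.arctan2(-(P['eL']-P['eR'])[0],(P['eL']-P['eR'])[1])), 'end->hole',np.linalg.norm(m0-P['hole']))
o=get_obs();yaw=o['eef_rot'][2];t=np.array(o['ee_pos']);X=np.array([np.cos(yaw),np.sin(yaw)]);Z=np.array([-X[1],X[0]])
# look-pose for the lock pin: camera 68mm towards robot of TCP; want TCP yaw 71, pin 50mm ahead
D=np.array([.4493,-.0724])-55e-3*np.array([np.cos(np.radians(-19)),np.sin(np.radians(-19))])-t[:2]; print('shift x,z',D@X,D@Z,'yaw',np.degrees(yaw))
E
```

```text
hole [0.4888 0.1535 0.1   ]
eL [0.4766 0.142  0.1   ]
eR [0.4739 0.1612 0.1   ]
hL [0.4996 0.1443 0.1   ]
hR [0.4967 0.1653 0.1   ]
yaw from axis 8.012418966016382 width 0.019461865635304894 0.021139863042862906 yaw edge -172.09695881466996 end->hole 0.013663326359541804
shift x,z -0.19526404599359506 0.061746365931547684 yaw 97.95571515305873
```

```bash
python3 -m handwheel '[{"fingers":0.06,"x":-0.03,"y":0,"z":0.01,"spin":4},{"fingers":0.06,"x":-0.06,"y":0,"z":0.02,"spin":8},{"fingers":0.06,"x":-0.09,"y":0,"z":0.03,"spin":12},{"fingers":0.06,"x":-0.12,"y":0,"z":0.04,"spin":16},{"fingers":0.06,"x":-0.15,"y":0,"z":0.05,"spin":20},{"fingers":0.06,"x":-0.18,"y":0,"z":0.06,"spin":24},{"fingers":0.06,"x":-0.195,"y":0,"z":0.062,"spin":27},{"fingers":0.06,"x":-0.195,"y":0,"z":0.062,"spin":27},{"fingers":0.06,"x":-0.195,"y":0,"z":0.062,"spin":27},{"fingers":0.06,"x":-0.195,"y":0,"z":0.062,"spin":27}]'
python3 - <<'E'
from h import *
p,d=cams.camera('wrist'); c=cams.get_calibration('wrist'); np.savez('pics/w3.npz',p=p,d=d,view=c['view'])
u,v=map(int,proj((.449,-.0724,.076),c))
a=cv2.resize(p[v-60:v+40,u-65:u+65],None,fx=6,fy=6,interpolation=cv2.INTER_CUBIC); print('crop origin',u-65,v-60)
cv2.imwrite('pics/w3.png',a[:,:,::-1])
E
```

```text
time_s: 7.2
ee_pos: [0.3971, -0.0535, 0.2263]
eef_rot: [-1.57, -0.0, 1.24]
force: [-0.1, 1.1, 0.3]
grip_width: 0.0498
crop origin 260 226
```

View pics/w3.png

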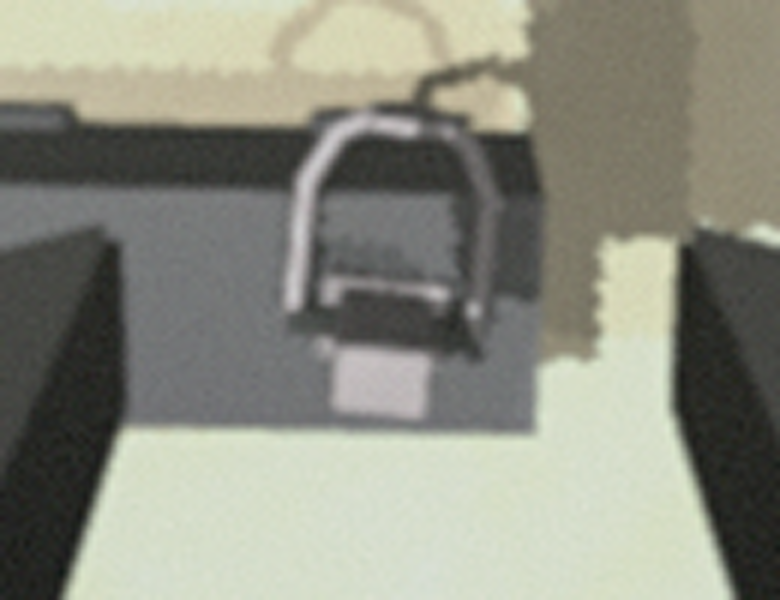

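The block top is the bright patch at crop (333–432, 345–418). The ring is up-image, towards the robot, with its far end at (390,120). The pin is turned a few degrees against the jaws.

```bash
python3 - <<'E'
from h import *
z=np.load('pics/w3.npz'); p,d=z['p'],z['d']; c=cams.get_calibration('wrist'); c['view']=z['view']
g=cv2.resize(p[226:326,260:390],None,fx=6,fy=6,interpolation=cv2.INTER_CUBIC)
m=cv2.inRange(g,(165,150,150),(255,255,255)); m[:335]=0;m[425:]=0;m[:,:315]=0;m[:,450:]=0
n,l,s,ce=cv2.connectedComponentsWithStats(m); i=1+s[1:,4].argmax(); ct=cv2.findContours((l==i).astype(np.uint8),0,2)[0][0]
Q=np.array([onplane(260+(x+.5)/6-.5,226+(y+.5)/6-.5,.076,c) for x,y in ct[:,0]])
r=cv2.minAreaRect((Q[:,:2]*1000).astype(np.float32)); print('block top',r, s[i])
f=lambda x,y,h:onplane(260+(x+.5)/6-.5,226+(y+.5)/6-.5,h,c)[:2]
a,b=f(388,118,.052),np.array(r[0])/1000; print('ring end',a,'dir to block deg',np.degrees(np.arctan2(*(b-a)[::-1])),np.linalg.norm(a-b))
W=world(d,c); u,v=260+63,226+63; print('depth z block',np.median(W[v-4:v+4,u-5:u+5].reshape(-1,3),0))
o=get_obs();yaw=o['eef_rot'][2];t=np.array(o['ee_pos']);X=np.array([np.cos(yaw),np.sin(yaw)]);Z=np.array([-X[1],X[0]]);D=b-t[:2]
print('shift x,z',D@X,D@Z,'tool yaw',np.degrees(yaw),t)
E
```

```text
block top ((450.45965576171875, -75.87300109863281), (14.463834762573242, 10.450054168701172), 64.01354217529297) [ 334  350   95   67 5309]
ring end [ 0.41562567 -0.06265534] dir to block deg -20.779117242445032 0.03725739009201519
depth z block [ 0.44921748 -0.07592292  0.07692392]
shift x,z -0.0038771599711324685 -0.05774278919732177 tool yaw 71.07116213778487 [ 0.39709719 -0.05347412  0.22635677]
```

```bash
python3 -m handwheel '[{"fingers":0.06,"x":-0.004,"y":0,"z":-0.03,"spin":4},{"fingers":0.06,"x":-0.004,"y":0.01,"z":-0.0575,"spin":4},{"fingers":0.06,"x":-0.004,"y":0.05,"z":-0.0575,"spin":4},{"fingers":0.06,"x":-0.004,"y":0.09,"z":-0.0575,"spin":4},{"fingers":0.06,"x":-0.004,"y":0.12,"z":-0.0575,"spin":4},{"fingers":0.06,"x":-0.004,"y":0.14,"z":-0.0575,"spin":4},{"fingers":0.06,"x":-0.004,"y":0.148,"z":-0.0575,"spin":4},{"fingers":0.06,"x":-0.004,"y":0.1505,"z":-0.0575,"spin":4},{"fingers":0.06,"x":-0.004,"y":0.1505,"z":-0.0575,"spin":4},{"fingers":0.06,"x":-0.004,"y":0.1505,"z":-0.0575,"spin":4}]'
python3 -m handwheel '[{"fingers":-0.4,"x":0,"y":0,"z":0,"spin":0},{"fingers":-0.5,"x":0,"y":0,"z":0,"spin":0},{"fingers":-0.55,"x":0,"y":0,"z":0,"spin":0},{"fingers":-0.6,"x":0,"y":0,"z":0,"spin":0},{"fingers":-0.7,"x":0,"y":0,"z":0,"spin":0},{"fingers":-1,"x":0,"y":0,"z":0,"spin":0},{"fingers":-1,"x":0,"y":0,"z":0,"spin":0},{"fingers":-1,"x":0,"y":0,"z":0,"spin":0},{"fingers":-1,"x":0,"y":0,"z":0,"spin":0},{"fingers":-1,"x":0,"y":0,"z":0,"spin":0}]' 35
```

```text
time_s: 8.25
ee_pos: [0.4506, -0.0768, 0.0769]
eef_rot: [-1.572, -0.0, 1.169]
force: [-0.9, -0.4, 0.3]
grip_width: 0.0499
time_s: 9.25
ee_pos: [0.4503, -0.0763, 0.0761]
eef_rot: [-1.571, -0.001, 1.169]
force: [1.9, 4.9, 2.1]
grip_width: 0.0153
```

```bash
python3 -m handwheel '[{"fingers":-1,"x":0,"y":-0.01,"z":0,"spin":0},{"fingers":-1,"x":0,"y":-0.025,"z":0,"spin":0},{"fingers":-1,"x":0,"y":-0.045,"z":0,"spin":0},{"fingers":-1,"x":0,"y":-0.065,"z":0,"spin":0},{"fingers":-1,"x":0,"y":-0.085,"z":0,"spin":0},{"fingers":-1,"x":0,"y":-0.105,"z":0,"spin":0},{"fingers":-1,"x":0,"y":-0.12,"z":0,"spin":0},{"fingers":-1,"x":0,"y":-0.13,"z":0,"spin":0},{"fingers":-1,"x":0,"y":-0.13,"z":0,"spin":0},{"fingers":-1,"x":0,"y":-0.13,"z":0,"spin":0}]'
python3 -m handwheel '[{"fingers":-1,"x":0.025,"y":0,"z":0.006,"spin":-4},{"fingers":-1,"x":0.05,"y":0,"z":0.012,"spin":-8},{"fingers":-1,"x":0.075,"y":0,"z":0.018,"spin":-12},{"fingers":-1,"x":0.1,"y":0,"z":0.024,"spin":-16},{"fingers":-1,"x":0.13,"y":0,"z":0.031,"spin":-20},{"fingers":-1,"x":0.16,"y":0,"z":0.038,"spin":-24},{"fingers":-1,"x":0.19,"y":0,"z":0.046,"spin":-28},{"fingers":-1,"x":0.215,"y":0,"z":0.052,"spin":-30},{"fingers":-1,"x":0.227,"y":0,"z":0.0546,"spin":-31},{"fingers":-1,"x":0.227,"y":0,"z":0.0546,"spin":-31}]'
python3 - <<'E'
from h import *
o=get_obs(); print({k:np.round(o[k],4).tolist() for k in('time_s','ee_pos','eef_rot','force','grip_width')})
p,d=cams.camera('wrist'); c=cams.get_calibration('wrist'); np.savez('pics/w4.npz',p=p,d=d,view=c['view'])
t=np.array(o['ee_pos'])
for n,q in dict(hole=(.4888,.154,.1),blocktop=t,tip=t-[0,0,.068]).items(): print(n,np.round(proj(q,c),1))
u,v=map(int,proj(t,c))
a=cv2.resize(p[210:310,u-65:u+65],None,fx=6,fy=6,interpolation=cv2.INTER_CUBIC); print('origin',u-65,210)
cv2.imwrite('pics/w4.png',a[:,:,::-1])
p,d=cams.camera('side'); c=cams.get_calibration('side'); np.savez('pics/s4.npz',p=p,d=d)
E
```

```text
time_s: 10.25
ee_pos: [0.4499, -0.0767, 0.2053]
eef_rot: [-1.57, 0.0, 1.169]
force: [-0.3, -0.4, -1.7]
grip_width: 0.0155
time_s: 11.25
ee_pos: [0.4885, 0.1542, 0.2051]
eef_rot: [-1.569, 0.0, 1.711]
force: [-0.3, 0.3, -0.6]
grip_width: 0.0156
{'time_s': 11.25, 'ee_pos': [0.4885, 0.1542, 0.2051], 'eef_rot': [-1.5694, 0.0001, 1.7111], 'force': [-0.2959, 0.348, -0.5714], 'grip_width': 0.0156}
hole [327.4 243.3]
blocktop [328.6 294.9]
tip [328.  256.2]
origin 263 210
```

View pics/w4.png

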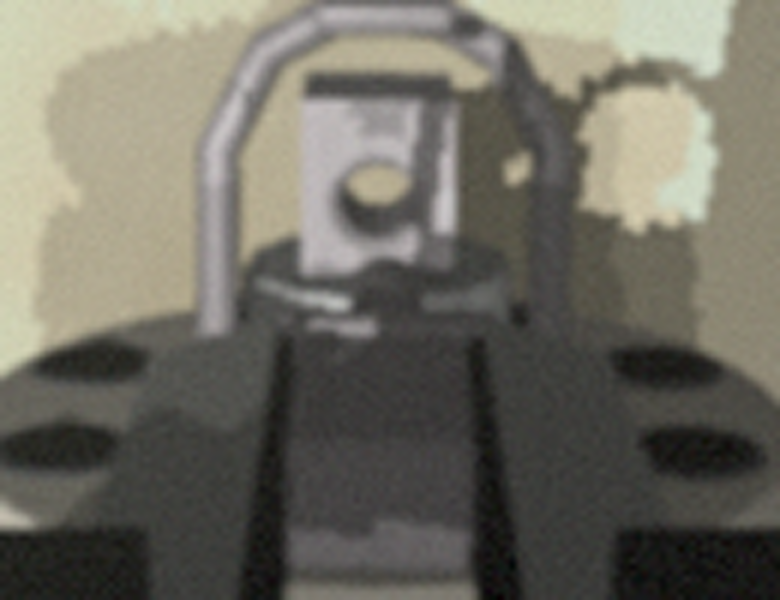

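The ring encircles the view of the shaft, the hole is at crop about (377,191), and the pin tip shows as the dark bump at (385,265). I compute the remaining offset.

```bash
python3 - <<'E'
from h import *
z=np.load('pics/w4.npz'); p,d=z['p'],z['d']; c=cams.get_calibration('wrist'); c['view']=z['view']
g=cv2.cvtColor(p,cv2.COLOR_RGB2GRAY)
print('col 324-327 rows 222-262',[(r,int(g[r,324:328].mean())) for r in range(222,270)])
for r in (238,240,242,244): print('row',r,[(u,int(g[r,u])) for u in range(311,342)])
for r in (253,254,255,256,258): print('row',r,[(u,int(g[r,u])) for u in range(316,340)])
W=world(d,c)
print('tip z rows', [(r,W[r,326:329].mean(0).round(4).tolist()) for r in range(250,266,2)])
print('shaft top z',np.median(W[228:233,316:320,2]))
E
```

```text
col 324-327 rows 222-262 [(222, 106), (223, 79), (224, 79), (225, 84), (226, 118), (227, 149), (228, 154), (229, 150), (230, 149), (231, 152), (232, 165), (233, 182), (234, 183), (235, 173), (236, 151), (237, 145), (238, 164), (239, 173), (240, 173), (241, 174), (242, 171), (243, 145), (244, 96), (245, 73), (246, 73), (247, 75), (248, 83), (249, 111), (250, 142), (251, 154), (252, 145), (253, 104), (254, 77), (255, 73), (256, 75), (257, 72), (258, 62), (259, 61), (260, 58), (261, 64), (262, 73), (263, 88), (264, 101), (265, 93), (266, 72), (267, 59), (268, 59), (269, 60)]
row 238 [(311, 176), (312, 172), (313, 181), (314, 184), (315, 185), (316, 187), (317, 181), (318, 184), (319, 175), (320, 158), (321, 142), (322, 150), (323, 156), (324, 163), (325, 165), (326, 168), (327, 163), (328, 161), (329, 158), (330, 151), (331, 126), (332, 104), (333, 99), (334, 103), (335, 113), (336, 158), (337, 184), (338, 159), (339, 107), (340, 87), (341, 85)]
row 240 [(311, 174), (312, 176), (313, 181), (314, 187), (315, 187), (316, 185), (317, 178), (318, 159), (319, 131), (320, 125), (321, 154), (3
[... 1980 characters left out ...]
9, 65), (330, 60), (331, 62), (332, 60), (333, 60), (334, 53), (335, 58), (336, 57), (337, 59), (338, 61), (339, 64)]
row 258 [(316, 116), (317, 117), (318, 102), (319, 96), (320, 89), (321, 84), (322, 75), (323, 69), (324, 58), (325, 63), (326, 64), (327, 66), (328, 66), (329, 66), (330, 64), (331, 57), (332, 61), (333, 64), (334, 74), (335, 71), (336, 73), (337, 71), (338, 79), (339, 79)]
tip z rows [(250, [0.4946, 0.1545, 0.0989]), (252, [0.4954, 0.1546, 0.1016]), (254, [0.4844, 0.1529, 0.1463]), (256, [0.4842, 0.1529, 0.1517]), (258, [0.4844, 0.1529, 0.1555]), (260, [0.4842, 0.1529, 0.1602]), (262, [0.4808, 0.1524, 0.1755]), (264, [0.4812, 0.1524, 0.1779])]
shaft top z 0.1011614685389402
```

Tip and hole agree within about 1 mm, with the hole slightly to −y. I shift by −1 mm and lower slowly into the hole.

```bash
python3 -m handwheel '[{"fingers":-1,"x":-0.001,"y":0.015,"z":0,"spin":0},{"fingers":-1,"x":-0.001,"y":0.027,"z":0,"spin":0},{"fingers":-1,"x":-0.001,"y":0.033,"z":0,"spin":0},{"fingers":-1,"x":-0.001,"y":0.036,"z":0,"spin":0},{"fingers":-1,"x":-0.001,"y":0.039,"z":0,"spin":0},{"fingers":-1,"x":-0.001,"y":0.042,"z":0,"spin":0},{"fingers":-1,"x":-0.001,"y":0.045,"z":0,"spin":0},{"fingers":-1,"x":-0.001,"y":0.048,"z":0,"spin":0},{"fingers":-1,"x":-0.001,"y":0.05,"z":0,"spin":0},{"fingers":-1,"x":-0.001,"y":0.05,"z":0,"spin":0}]'
```

```text
time_s: 12.35
ee_pos: [0.4888, 0.1526, 0.1557]
eef_rot: [-1.571, -0.0, 1.71]
force: [1.3, -0.1, -0.2]
grip_width: 0.0155
```

```bash
python3 -m handwheel '[{"fingers":-1,"x":0,"y":0.004,"z":0,"spin":0},{"fingers":-1,"x":0,"y":0.008,"z":0,"spin":0},{"fingers":-1,"x":0,"y":0.012,"z":0,"spin":0},{"fingers":-1,"x":0,"y":0.015,"z":0,"spin":0},{"fingers":-1,"x":0,"y":0.018,"z":0,"spin":0},{"fingers":-1,"x":0,"y":0.02,"z":0,"spin":0},{"fingers":-1,"x":0,"y":0.022,"z":0,"spin":0},{"fingers":-1,"x":0,"y":0.024,"z":0,"spin":0},{"fingers":-1,"x":0,"y":0.025,"z":0,"spin":0},{"fingers":-1,"x":0,"y":0.025,"z":0,"spin":0}]'
```

```text
time_s: 13.35
ee_pos: [0.4891, 0.1527, 0.132]
eef_rot: [-1.572, -0.0, 1.71]
force: [-3.0, 0.6, 11.4]
grip_width: 0.0156
```

Seated: 11 N upward, with TCP z 0.132 as expected. I release, rise, back off and look.

```bash
python3 -m handwheel '[{"fingers":-0.4,"x":0,"y":0,"z":0,"spin":0},{"fingers":-0.2,"x":0,"y":0,"z":0,"spin":0},{"fingers":-0.2,"x":0,"y":0,"z":0,"spin":0},{"fingers":-0.2,"x":0,"y":0,"z":0,"spin":0},{"fingers":-0.2,"x":0,"y":-0.02,"z":0,"spin":0},{"fingers":-0.2,"x":0,"y":-0.05,"z":0,"spin":0},{"fingers":-0.2,"x":0,"y":-0.075,"z":0.02,"spin":0},{"fingers":-0.2,"x":0,"y":-0.085,"z":0.05,"spin":0},{"fingers":-0.2,"x":0,"y":-0.085,"z":0.06,"spin":0},{"fingers":-0.2,"x":0,"y":-0.085,"z":0.06,"spin":0}]'
python3 - <<'E'
from h import *
o=get_obs(); print({k:np.round(o[k],4).tolist() for k in('time_s','ee_pos','eef_rot','force','grip_width')})
p,d=cams.camera('wrist'); c=cams.get_calibration('wrist'); np.savez('pics/w5.npz',p=p,d=d,view=c['view'])
u,v=map(int,proj((.4888,.153,.12),c))
a=cv2.resize(p[v-60:v+40,u-65:u+65],None,fx=6,fy=6,interpolation=cv2.INTER_CUBIC); print('origin',u-65,v-60)
cv2.imwrite('pics/w5.png',a[:,:,::-1])
for n,q in dict(hole=(.4888,.153,.1),blocktop=(.4888,.153,.132),tab0=(.4522,.1477,.121),ringend0=(.4522,.1477,.106)).items(): print(n,np.round(np.array(proj(q,c))-[u-65,v-60],1)*6)
E
```

```text
time_s: 14.35
ee_pos: [0.4289, 0.1442, 0.216]
eef_rot: [-1.571, -0.0, 1.71]
force: [0.8, -0.3, -0.4]
grip_width: 0.0379
{'time_s': 14.35, 'ee_pos': [0.4289, 0.1442, 0.216], 'eef_rot': [-1.5713, -0.0, 1.7099], 'force': [0.8426, -0.2533, -0.3894], 'grip_width': 0.0379}
origin 262 257
hole [391.2 300.6]
blocktop [391.8 407.4]
tab0 [390.  105.6]
ringend0 [389.4  68.4]
```

View pics/w5.png

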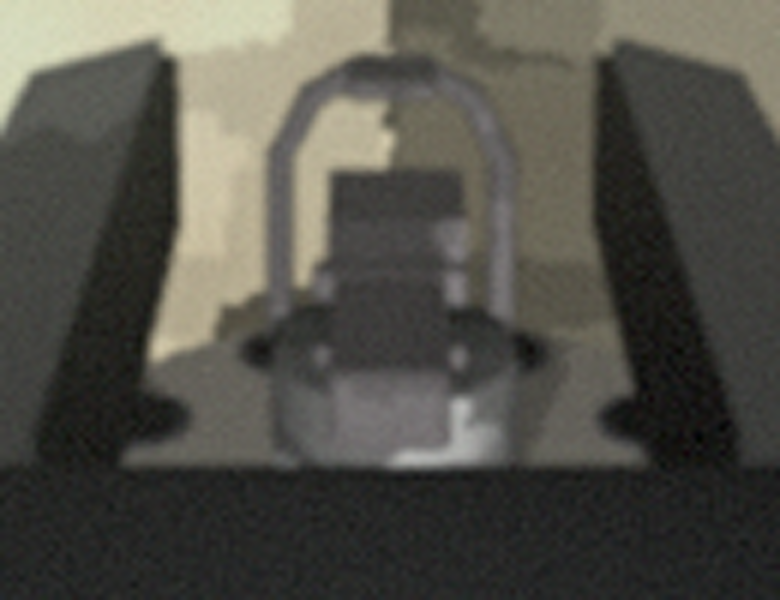

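The pin is seated: ring pointing out over the free end, tab/ring end at crop (390,70), block top at (392,415) as predicted. I close the fingers, go above the tab and press it down along its arc.

```bash
python3 -m handwheel '[{"fingers":-1,"x":0,"y":0,"z":-0.005,"spin":0},{"fingers":-1,"x":0,"y":0,"z":-0.01,"spin":0},{"fingers":-1,"x":0,"y":0,"z":-0.015,"spin":0},{"fingers":-1,"x":0,"y":0.01,"z":-0.021,"spin":0},{"fingers":-1,"x":0,"y":0.03,"z":-0.021,"spin":0},{"fingers":-1,"x":0,"y":0.045,"z":-0.021,"spin":0},{"fingers":-1,"x":0,"y":0.055,"z":-0.021,"spin":0},{"fingers":-1,"x":0,"y":0.062,"z":-0.021,"spin":0},{"fingers":-1,"x":0,"y":0.067,"z":-0.021,"spin":0},{"fingers":-1,"x":0,"y":0.067,"z":-0.021,"spin":0}]'
python3 -m handwheel '[{"fingers":-1,"x":0,"y":0.006,"z":0.001,"spin":0},{"fingers":-1,"x":0,"y":0.012,"z":0.001,"spin":0},{"fingers":-1,"x":0,"y":0.018,"z":0.001,"spin":0},{"fingers":-1,"x":0,"y":0.024,"z":0.001,"spin":0},{"fingers":-1,"x":0,"y":0.029,"z":0.001,"spin":0},{"fingers":-1,"x":0,"y":0.034,"z":0,"spin":0},{"fingers":-1,"x":0,"y":0.039,"z":-0.001,"spin":0},{"fingers":-1,"x":0,"y":0.043,"z":-0.0025,"spin":0},{"fingers":-1,"x":0,"y":0.047,"z":-0.004,"spin":0},{"fingers":-1,"x":0,"y":0.047,"z":-0.004,"spin":0}]'
```

```text
time_s: 15.4
ee_pos: [0.4502, 0.1471, 0.1486]
eef_rot: [-1.57, 0.0, 1.71]
force: [0.3, -0.8, -0.5]
grip_width: 0.0006
time_s: 16.4
ee_pos: [0.4542, 0.1476, 0.1015]
eef_rot: [-1.57, 0.0, 1.71]
force: [0.1, -0.5, 0.3]
grip_width: 0.0005
```

```bash
python3 -m handwheel '[{"fingers":-1,"x":0,"y":0.002,"z":-0.0015,"spin":0},{"fingers":-1,"x":0,"y":0.004,"z":-0.003,"spin":0},{"fingers":-1,"x":0,"y":0.006,"z":-0.005,"spin":0},{"fingers":-1,"x":0,"y":0.0075,"z":-0.007,"spin":0},{"fingers":-1,"x":0,"y":0.009,"z":-0.009,"spin":0},{"fingers":-1,"x":0,"y":0.01,"z":-0.01,"spin":0},{"fingers":-1,"x":0,"y":0.011,"z":-0.01,"spin":0},{"fingers":-1,"x":0,"y":0.012,"z":-0.01,"spin":0},{"fingers":-1,"x":0,"y":0.012,"z":-0.01,"spin":0},{"fingers":-1,"x":0,"y":0.012,"z":-0.01,"spin":0}]'
python3 - <<'E'
from h import *
p,d=cams.camera('side'); c=cams.get_calibration('side'); u,v=map(int,proj((.475,.15,.1),c))
cv2.imwrite('pics/s6.png',cv2.resize(p[v-40:v+35,u-50:u+50],None,fx=8,fy=8,interpolation=cv2.INTER_CUBIC)[:,:,::-1])
E
```

```text
time_s: 17.4
ee_pos: [0.4654, 0.1493, 0.0912]
eef_rot: [-1.575, -0.0, 1.71]
force: [4.4, -0.2, 10.3]
grip_width: 0.0009
```

View pics/s6.png

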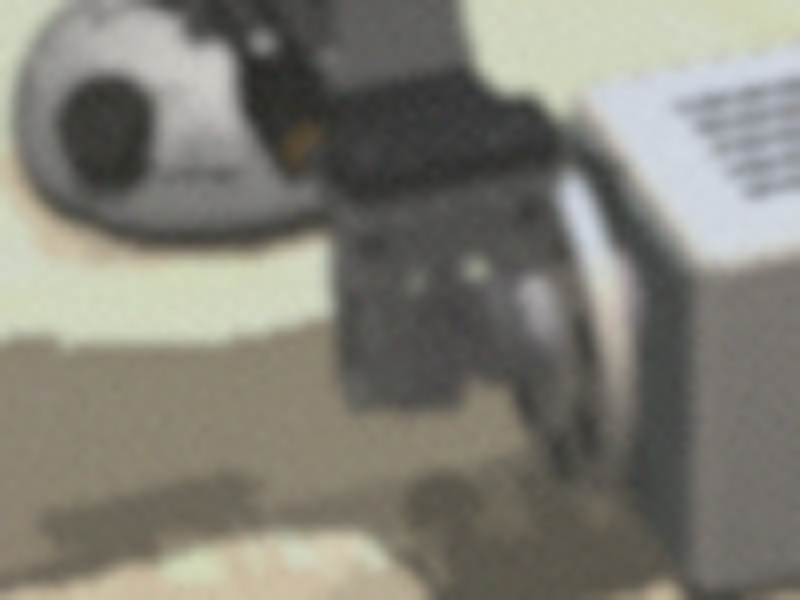

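The force has risen to 10 N up, with the fingertips at z 0.072, exactly the closed-ring height. The side view is hidden by the fingers at (400,350). I lift straight off, back away and look.

```bash
python3 -m handwheel '[{"fingers":-1,"x":0,"y":-0.004,"z":0,"spin":0},{"fingers":-1,"x":0,"y":-0.012,"z":0,"spin":0},{"fingers":-1,"x":0,"y":-0.03,"z":0.005,"spin":0},{"fingers":-1,"x":0,"y":-0.06,"z":0.02,"spin":0},{"fingers":-1,"x":0,"y":-0.09,"z":0.05,"spin":0},{"fingers":-1,"x":0,"y":-0.12,"z":0.085,"spin":0},{"fingers":1,"x":0,"y":-0.13,"z":0.115,"spin":0},{"fingers":1,"x":0,"y":-0.13,"z":0.12,"spin":0},{"fingers":1,"x":0,"y":-0.13,"z":0.12,"spin":0},{"fingers":1,"x":0,"y":-0.13,"z":0.12,"spin":0}]'
python3 - <<'E'
from h import *
o=get_obs(); print({k:np.round(o[k],4).tolist() for k in('time_s','ee_pos','force','grip_width')})
p,d=cams.camera('side'); c=cams.get_calibration('side'); u,v=map(int,proj((.475,.15,.1),c))
A=cv2.resize(p[v-40:v+35,u-50:u+50],(400,300),interpolation=cv2.INTER_CUBIC)
np.savez('pics/s7.npz',p=p,d=d)
p,d=cams.camera('wrist'); c=cams.get_calibration('wrist'); np.savez('pics/w7.npz',p=p,d=d,view=c['view']); u,v=map(int,proj((.48,.152,.1),c)); print(u,v)
B=cv2.resize(p[max(v-38,0):v+37,u-50:u+50],(400,300),interpolation=cv2.INTER_CUBIC)
p,d=cams.camera('top'); C=p[140:310,180:420]; C=cv2.resize(cv2.convertScaleAbs(C,alpha=1.5),(423,300))
np.savez('pics/t7.npz',p=p,d=d)
cv2.imwrite('pics/f7.png',np.vstack([np.hstack([A,B]),np.hstack([C,np.zeros((300,377,3),np.uint8)])])[:,:,::-1])
E
```

```text
time_s: 18.45
ee_pos: [0.3456, 0.1325, 0.2196]
eef_rot: [-1.57, 0.0, 1.71]
force: [-0.1, -0.8, 0.2]
grip_width: 0.0291
{'time_s': 18.45, 'ee_pos': [0.3456, 0.1325, 0.2196], 'force': [-0.0605, -0.7651, 0.2014], 'grip_width': 0.0291}
327 382
```

View pics/f7.png

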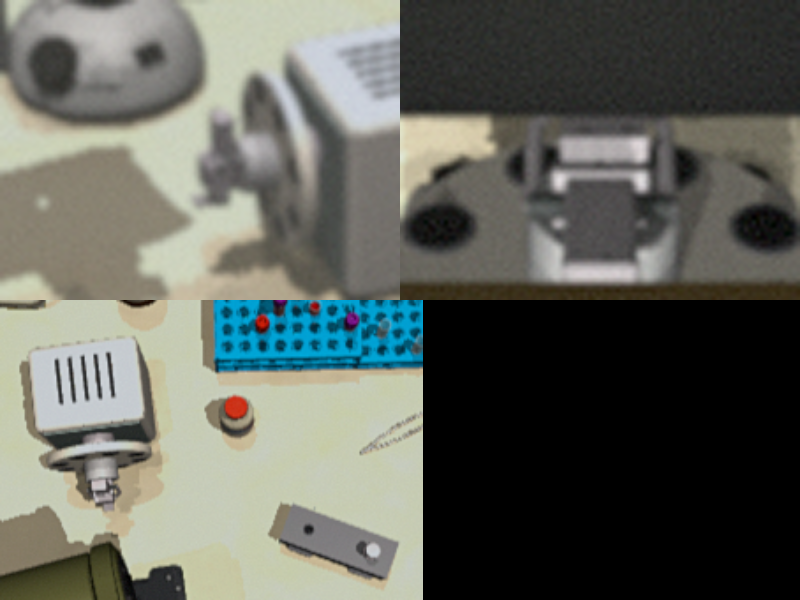

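The side view shows the block upright at (222,135), with the tab sticking out below the shaft end at (205,200). The top view shows the plain pin and bottle in place. I check the tab and head positions numerically.

```bash
python3 - <<'E'
from h import *
cs=cams.get_calibration('side'); s=np.load('pics/s7.npz'); u0,v0=map(int,proj((.475,.15,.1),cs)); u0-=50;v0-=40
W=world(s['d'],cs)
ex=np.array([.990,.139,0]); h=np.array([.489,.1527,0])
for a in (1.41,1.2,1.0): 
    q=h+ex*1e-3*(-37*np.cos(a)-15*np.sin(a)); q[2]=.106+1e-3*(15*np.cos(a)-37*np.sin(a)); print(a,'tab crop px',(np.array(proj(q,cs))-[u0,v0])*4)
for n,q in dict(blocktop=h+[0,0,.132],headpt=h+[0,0,.118]).items(): print(n,(np.array(proj(q,cs))-[u0,v0])*4)
R=(W-h)@np.array([[.990,.139,0],[-.139,.990,0],[0,0,1]]).T*1000
for v in range(v0+44,v0+56): print(v,(v-v0)*4,[tuple(R[v,u].round().astype(int).tolist()) for u in range(u0+46,u0+60,2)])
t=np.load('pics/t7.npz'); Wt=world(t['d'],cams.get_calibration('top')); Rt=(Wt-h)@np.array([[.990,.139,0],[-.139,.990,0],[0,0,1]]).T*1000
m=(Rt[...,2]>60)&(Rt[...,2]<140)&(abs(Rt[...,1])<9)&(Rt[...,0]<12)&(Rt[...,0]>-45); m[:225]=0; q=Rt[m]
for lo,hi in((60,85),(94,105),(122,140)): k=q[(q[:,2]>lo)&(q[:,2]<hi)]; print(lo,hi,len(k),k.min(0).round(1) if len(k) else '',k.max(0).round(1) if len(k) else '',np.median(k,0).round(1) if len(k) else '')
md=(abs(Rt[...,1])<40)&(Rt[...,2]>132)&(Rt[...,2]<150)&(Rt[...,0]>10)&(Rt[...,0]<50);print('disc top x range',Rt[md][:,0].min(),Rt[md][:,0].max())
E
```

```text
1.41 tab crop px [194.09763852 199.42189614]
1.2 tab crop px [183.94805633 194.89040492]
1.0 tab crop px [175.81416722 188.61378693]
blocktop [222.41929098 112.22165521]
headpt [222.95606894 131.36245508]
200 176 [(16, 133, 1), (22, 135, -2), (-15, 4, 86), (-14, -10, 94), (-8, -7, 91), (-3, -8, 90), (1, -12, 91)]
201 180 [(15, 132, -2), (20, 127, 0), (-13, 9, 79), (-14, -10, 91), (-9, -11, 90), (-4, -10, 89), (3, -8, 86)]
202 184 [(13, 127, -1), (16, 116, 4), (24, 121, -1), (-14, -9, 88), (-9, -11, 87), (-5, -13, 88), (1, -12, 86)]
203 188 [(11, 120, 0), (15, 114, 2), (20, 112, 2), (-14, -9, 84), (-9, -10, 84), (-5, -13, 85), (2, -9, 81)]
204 192 [(9, 115, 0), (15, 114, -1), (20, 111, 0), (-14, -10, 82), (-8, -8, 79), (-5, -15, 83), (40, 102, 0)]
205 196 [(8, 111, -1), (-21, 3, 73), (-15, 5, 70), (-392, -1144, 867), (-7, -2, 72), (-7, -20, 83), (37, 92, 4)]
206 200 [(6, 105, 0), (-21, 2, 70), (-17, 0, 70), (-13, -4, 72), (-6, -1, 69), (-5, -12, 75), (38, 95, -2)]
207 204 [(6, 105, -3), (11, 102, -2), (-19, -7, 72), (-14, -8, 71), (-10, -11, 72), (-5, -14, 73), (35, 87, 1)]
208 208 [(1, 91, 3), (8, 95, -1), (13, 93, -1), (18, 89, 0), (23, 86, 1), (29, 87, -1), (35, 86, -2)]
209 212 [(3, 97, -4), (6, 89, 0), (13, 91, -3), (18, 88, -2), (22, 82, 0), (27, 80, 1), (32, 80, -1)]
210 216 [(0, 88, -1), (5, 86, -1), (11, 86, -3), (15, 81, -1), (23, 86, -5), (26, 79, -2), (30, 72, 2)]
211 220 [(-3, 80, 1), (2, 78, 2), (10, 82, -3), (13, 74, 1), (18, 73, 0), (23, 70, 1), (28, 69, 0)]
60 85 33 [-20.6  -7.8  69.2] [ 0.4  7.7 84.3] [-15.3   0.3  73.6]
94 105 49 [-13.7  -8.8  94.4] [ 11.3   8.8 104.9] [ -8.5  -1.1 101.5]
122 140 58 [ -6.1  -6.5 125.3] [  5.7   8.4 138.5] [ -0.4   0.7 132.6]
disc top x range 31.27114557635514 42.86522218279795
```

Every check agrees: the tab tip is at (−21, 72) mm against (−20.7, 72) expected closed, the block top is at 132.6 mm against 132, and the disc spans 31–43 mm against 32–42 at home.

```bash
python3 -c "
from station import workorder,get_obs
print(get_obs()['time_s'],workorder.hand_in())"
```

```text
the job is handed in; nothing more can be done
18.6 None
```

The job is done and was handed in at 18.6 s. I pushed the wheel home to its stop, moved the lock pin from the stand into the cross hole until it seated, and swung the ring down round the shaft end until it closed.

Final camera checks, taken with the robot clear of everything:

| Check | Measured | Expected |
|---|---|---|
| Wheel disc along the shaft, from the hole | 31–43 mm | 32–42 mm |
| Top of pin's grip block above the desk | 132.6 mm | 132 mm |
| Ring tab tip, from the hole along the shaft | about −21 mm | −20.7 mm |
| Ring tab tip above the desk | 70–73 mm | 72 mm |

- **Forces:** The wheel stop was felt at about 37 N at the wrist. Seating the pin gave 11 N, and the ring's stop gave about 10 N.
- **Other items:** The plain pin and the bottle look in place in the last top view. I did not re-measure their positions.
- **Disagreement:** The wrist camera's estimates of the hole differed by about 1 mm sideways. I shifted the pin by 1 mm and it went in without resistance. No check failed.

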